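Find the flush catch on a video recorder by feel and spring its drive door

ROBOT

A 6-joint arm with a two-finger parallel gripper is mounted at the origin on the work surface. World frame = base frame: x ahead of the robot, y to its left, z up, the work surface at z = 0. Lengths are in m, angles in rad, forces in N, time in s.
With the tool pointing down it reaches from about 0.275 to 0.775 m from the base axis. Payload 14.6 kg.
Tool frame: the origin (TCP) lies midway between the tips of the shut fingers; the grasp point (between the pads) lies 19 mm behind it; z points along the fingers, y is the line along which they close (so a half turn about z gives the same grasp; the last joint's range is limited). The gripper opens to 85 mm and grips with 20 to 120 N. Pads are 22 mm wide; open, the fingers measure 114 mm over their backs; the gripper's body (76 mm by 85 mm) begins 54 mm behind the grasp point. The pads swing forward as they close: fully open they stand 13 mm farther back than shut.
Start: joints at [1.006, 0.263, -0.048, 1.259, 0, 1.415], TCP at [0.209, 0.482, 0.231] pointing down, gripper open.
Joint ranges: [-2.65, 2.65], [-0.89, 1.7], [-1.18, 1.37], [-2.13, 2.11], [-1.35, 1.29], [-3.14, 3.14]. Speed limits (rad/s): [1.89, 1.89, 2.57, 2.79, 3.14, 3.14].

INTERFACE

Orientations are given as a 3x3 rotation matrix whose columns are the frame's x, y, z axes.
In Python, from bench import * gives the robot as it stands. The module is installed in compiled form; this text tells all that it offers.
- The arm moves only by the tool play_rows, never from a script. Its argument "rows" is a list that holds one entry, the list of rows, each a list of 5 numbers: the shift along the tool's x, y, z in cm, then the turn about the tool's z in rad, then the closure, from -1 (fully open) to 1 (shut). A call has 1 to 8 rows; each row is the pose to reach, as a shift and turn from the pose commanded when the call began, along the tool's axes at that moment; what a row does not reach only later rows make up. A row lasts 1/8 s, in which the tool goes at most 62.5 mm and 10.7 degrees, less where a joint would pass 70% of its speed; a pose out of reach is approached as far as the arm can. A call with a gripper value outside its range is refused whole. The fingers move at their own pace and stop on an object; the grip force is fixed at half the most. Time passes only in rows, so rows that repeat a pose let the fingers close. It gives the time, the measured TCP pose, the force, the opening and the grip force at its end, in the units of the state.
- sense(): the state, without advancing time (a new reading comes with each control period).
- capture(name): name is "scene" or "top" or "wrist"; returns a dict with "color" (420x560x3 uint8, red, green, blue), "K" (3x3 intrinsics, pixels), "k1" (the pictures are not rectified: a ray, as slopes to the right and down, at radius r is drawn at 1 + k1 r^2 times it, then the intrinsics apply), "R" (3x3) and "t" (3): a world point X has camera coordinates R X + t. Camera axes: x right, y down, z forward; pixel columns grow to the right and rows downward; lengths in m; the calibration is good to about 2 mm. A picture is of the moment at which its call begins. There is no depth.
- close_job(): hands the job in; it is judged then, once.
The state is a dict: "t": time; "q": joint angles; "dq": joint speeds; "joint_efforts": joint torques, N m; "eef_pos": TCP position; "orientation": TCP orientation; "ft_force": force on the tool from outside, world axes, zero at the start; "wrist_torque": the same for the moment, N m; "gripper_width": opening from 0.0 (shut) to 1.0 (fully open); "grasp_force": force on a finger pad.
Only numpy, scipy, OpenCV 4.12 (cv2) and the standard library are available. Lean on these libraries where they do the work, as an engineer would, in place of code of your own. Each camera call takes 0.05 s, during which the arm holds its last target. There are 200 camera calls.

TASK

Open the drive door in the top of the video recorder, so that we can see which bays still hold a drive before the lot is sold. With a fingertip touch the plain strip in front of the door at one of its two ends, feel along it lightly to the flush catch, press the catch right in and let go so that the door springs up. Do not lean hard on anything, and leave the drive and everything lying about where it is.

Things in the scene. Friction and masses are not known exactly. Their poses are not given: they have to be found in the camera images.
- recorder: Video recorder, a grey metal box standing fixed on the table: 260 mm deep (x), 320 mm wide (y), 72 mm high, its whole top flat; its yaw varies. Origin: centre of its underside, at table height; +x to its rear (connectors), +y to its left. The drive door is the plate in its top from x = -72 to +82 mm, 218 mm wide, centred on y = 0, flush with the top.
- strip_mid (a point): Middle of the plain strip in front of the door: on its upper face, 72 mm up, at x = -99, y = 0 mm of the recorder; axes as the recorder's. The strip is 50 mm wide (x) and runs the full 320 mm (y). It is flat, level and rigid but for the catch. The catch is centred on this line across x; along y it differs from unit to unit: its centre lies anywhere from -30 to +30 mm.
- strip_left: Left end of the strip (a plain rigid plate with one screw head, part of the recorder): 50 mm (x) by 38 mm (y). Origin: centre of its upper face, 72 mm above the table, at x = -99, y = +141 mm of the recorder; axes as the recorder's.
- strip_right: Right end of the strip, the same: origin at the centre of its upper face, at x = -99, y = -141 mm of the recorder; axes as the recorder's.
- strip_inner_left: Plain rigid part of the strip next to its left end, 50 mm (x) by 60 mm (y). Origin: centre of its upper face, at x = -99, y = +82 mm of the recorder; axes as the recorder's.
- strip_inner_right: The same next to the right end: origin at x = -99, y = -82 mm of the recorder.
- catch (a joint): How far the catch is in, m: 0 = out, 0.006 = at its stop. The catch is a grey plate like the strip, with three low ribs, 36 mm (x) by 40 mm (y), 0.6 mm below the strip's face, in a cut-out with a 2 mm gap all round. Its spring yields from about 1.2 N and takes about 5 N at the stop. At about 4 mm it lets the door go.
- door (a joint): Opening of the drive door, rad: 0 = shut and latched, 1.35 = open at its stop. Hinged at its rear edge (x = +82 mm of the recorder, 72 mm up). Once the catch lets it go it springs up by itself within about 2 s and stays up; its free edge swings up and away from the strip, close behind a finger on the catch.
- drive: Loose hard disk drive, 146 x 101 x 26 mm, 0.6 kg, in the left bay below the door. Origin: centre of its underside. Not to be touched.
- remote: Loose remote handset, black, 40 x 150 x 16 mm, lying across the recorder's rear top. Origin: centre of its underside.
- mouse: Loose black computer mouse, 104 x 60 x 34 mm, on the table to the recorder's left. Origin: on its underside.
- tape: Loose roll of brown packing tape, outer diameter 110 mm, 48 mm high, lying flat to the recorder's right. Origin: centre of its underside.
- brick: Loose black power supply, 118 x 52 x 32 mm, on the table to the recorder's left. Origin: centre of its underside.
- scanner: Loose black hand scanner lying on its side, about 70 x 135 x 40 mm, near the table's right. Origin: on its underside, at the handle.
- marker: Loose marker pen, 125 mm long, 15 mm thick. Origin: centre of its underside.

How it is judged:
On the way, in this order (a step that is already met when the one before it is completed fails the run):
1. the fingertips touch the strip at its left or right end (over 0.5 N) ((contact force between the fingers and strip_left above 0.5 N or contact force between the fingers and strip_right above 0.5 N) and value of joint door below 0.05 rad), for 0.05 s.
2. the fingertips touch the plain part of the strip between its ends, the catch not pressed ((contact force between the fingers and strip_inner_left above 0.5 N or contact force between the fingers and strip_inner_right above 0.5 N or contact force between the fingers and strip_plate_c0 above 0.5 N or contact force between the fingers and strip_plate_c1 above 0.5 N or contact force between the fingers and strip_plate_c2 above 0.5 N or contact force between the fingers and strip_plate_c3 above 0.5 N) and value of joint catch below 0.002 m and value of joint door below 0.05 rad), for 0.05 s.
3. the fingertips press the catch in by more than 3 mm (value of joint catch above 0.003 m and contact force between the fingers and catch above 0.5 N), for 0.05 s.
4. the door has sprung up past 1.1 rad (value of joint door above 1.1 rad), for 0.05 s.
At the end, for the whole second after the job is handed in: The door stands open by more than 1.1 rad and at rest, the catch is out again (under 1.5 mm in), the drive has moved less than 10 mm and every other loose thing less than 20 mm (value of joint door above 1.1 rad and velocity of joint door below 0.1 rad/s and value of joint catch below 0.0015 m and distance of drive from where it was at the start of the episode below 0.01 m and distance of each of remote, mouse, tape, brick, scanner, marker from where it was at the start of the episode below 0.02 m); the robot touches nothing.
It fails at once if the fingers push on anything with more than 40 N (contact force between the fingers and anything else above 40 N).
It fails at once if the drive is moved or lifted (over 10 mm) (distance of drive from where it was at the start of the episode above 0.01 m).
It fails at once if a loose thing lying about is moved, lifted or carried (over 20 mm) (distance of any of remote, mouse, tape, brick, scanner, marker from where it was at the start of the episode above 0.02 m).
It also fails if it takes over 67 s, if anything falls off the work surface, if the arm or the gripper's body presses on something with over 40 N, if the wrist force passes 120 N, or if a joint passes its speed limit or range.

## Working session

There is one attempt and no reset: what is moved stays moved. The work goes in short steps, Python scripts to look and compute and a tool call to move; the robot and the scene stay as the last step left them, time stands still between calls to the robot, and variables do not carry over. Pictures are saved under pics/ and viewed, at most 10 in all, crops included, and the job is handed in when it is done.

Besides the shell and the picture viewer there is one more tool, called as name(argument=value, ...), one argument or row to a line, values as JSON. play_rows: Moves the arm, as the interface text tells. Its arguments: {"type":"object","properties":{"rows":{"type":"array"}},"required":["rows"]}

```bash
mkdir -p pics
python3 - <<'E'
from bench import *
import cv2
for n in("scene","top"):
    c=capture(n); cv2.imwrite(f"pics/{n}0.png",cv2.resize(c["color"][:,:,::-1],(784,588),interpolation=cv2.INTER_CUBIC)); print(n,c["K"],c["k1"],c["R"],c["t"])
s=sense();print(s["t"],s["eef_pos"],s["orientation"],s["ft_force"])
E
```

```text
scene [[438.18902049   0.         275.22863723]
 [  0.         438.18902049 209.74100232]
 [  0.           0.           1.        ]] -0.11705265727267937 [[-0.79133021  0.61138187 -0.00295261]
 [ 0.50922505  0.65641747 -0.55660215]
 [-0.33835832 -0.44195964 -0.83077393]] [ 0.42026261 -0.21471722  1.38807762]
top [[384.82350604   0.         279.26694934]
 [  0.         384.82350604 208.11942568]
 [  0.           0.           1.        ]] -0.03564900810139735 [[-4.42611805e-04 -9.99911832e-01 -1.32715172e-02]
 [-9.93622320e-01  1.93622755e-03 -1.12742789e-01]
 [ 1.12758545e-01  1.31369744e-02 -9.93535571e-01]] [-0.01372683  0.52216811  1.08945054]
0.1 [0.20905416 0.48134211 0.23087088] [[-9.17209119e-01  3.98405782e-01 -5.14187988e-04]
 [ 3.98406081e-01  9.17208805e-01 -7.76234043e-04]
 [ 1.62361618e-04 -9.16824564e-04 -9.99999567e-01]] [-0.76805206 -0.20660054 -0.11523357]
```

View pics/top0.png

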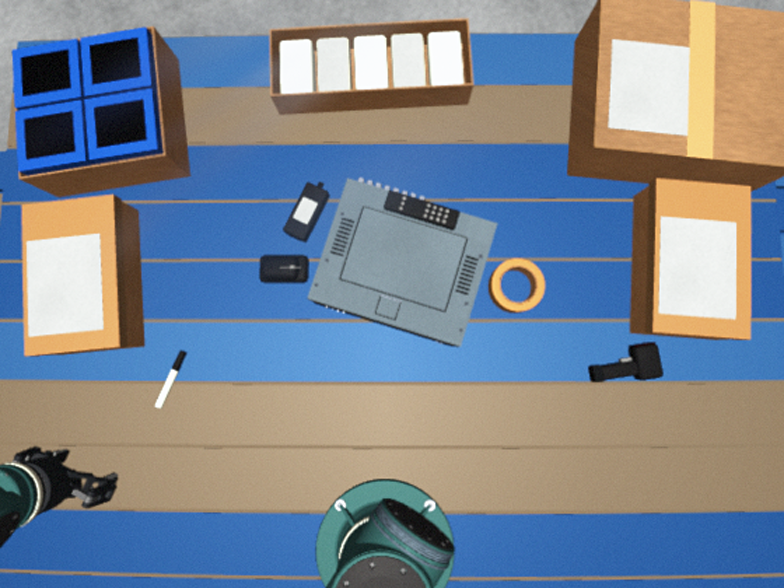

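View pics/scene0.png

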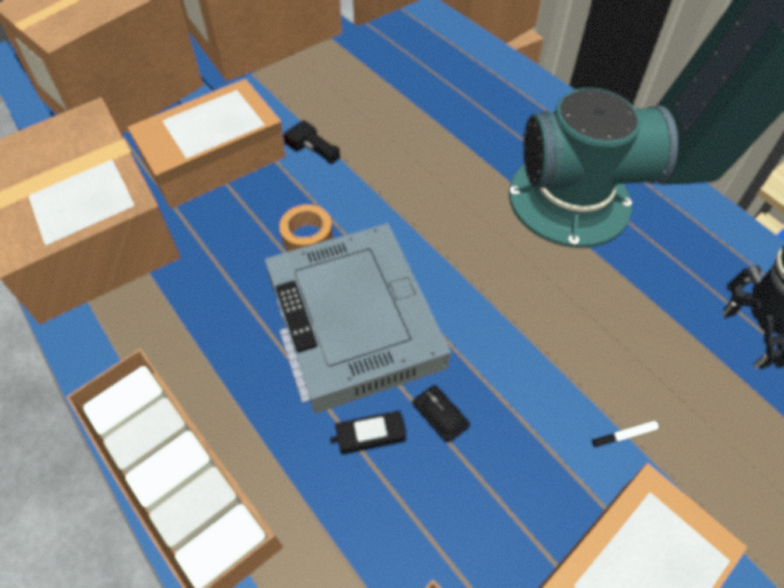

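The top view shows the recorder with top corners near (347,178), (497,222), (460,346) and (309,297), and the catch near (387,311). The scene view agrees. I'll zoom in for accurate corners.

Run:
```python
from bench import *
import cv2
c=capture("top")
cv2.imwrite("pics/top1.png",cv2.resize(c["color"][118:258,210:370,::-1],None,fx=4.2,fy=4.2,interpolation=cv2.INTER_CUBIC))
```

```text
(no output)
```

View pics/top1.png

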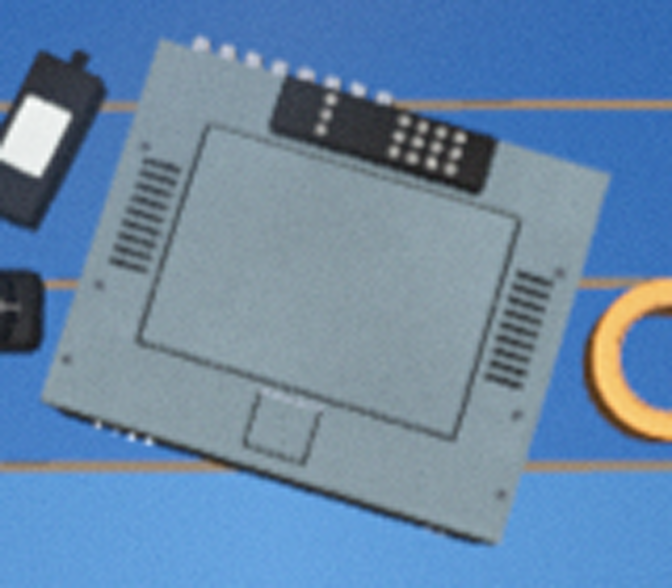

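The crop shows the top corners at (162,39), (610,175), (495,544) and (43,402). The door corners are (207,126), (520,217), (453,438) and (139,341), and the catch is centred near (282,427).

```bash
cat > h.py <<'E'
import numpy as np, cv2
from scipy.optimize import least_squares
from bench import *
def ray(c,px,z):
    px=np.atleast_2d(px).astype(float)
    n=cv2.undistortPoints(px[:,None],c["K"],np.array([c["k1"],0,0,0,0.]))[:,0]
    d=np.c_[n,np.ones(len(n))]@c["R"]; o=-c["R"].T@c["t"]
    return o+d*((z-o[2])/d[:,2])[:,None]
def fit(W,M):
    f=lambda p:(M@np.array([[np.cos(p[2]),np.sin(p[2])],[-np.sin(p[2]),np.cos(p[2])]])+p[:2]-W[:,:2]).ravel()
    r=least_squares(f,[*W[:,:2].mean(0),0]); return r.x,f(r.x).reshape(-1,2)
E
python3 - <<'E'
from h import *
c=capture("top")
P=np.array([(162,39),(610,175),(495,544),(43,402),(207,126),(520,217),(453,438),(139,341),(282,427)])/4.2+[210,118]-.38
W=ray(c,P,.072)
M=np.array([(.13,.16),(.13,-.16),(-.13,-.16),(-.13,.16),(.082,.109),(.082,-.109),(-.072,-.109),(-.072,.109)])
p,r=fit(W[:8],M);print(p,np.round(r*1e3,1))
R=np.array([[np.cos(p[2]),-np.sin(p[2])],[np.sin(p[2]),np.cos(p[2])]])
print("catch local",(W[8,:2]-p[:2])@R)
s=sense();T=s["orientation"];print(s["eef_pos"])
for y in(.141,.082,.05,0,-.141):
    w=np.r_[R@[-.099,y]+p[:2],.072];print(y,w, "shift cm",100*T.T@(w-s["eef_pos"]))
print(np.arctan2(T[1,1],T[0,1]))
E
```

```text
[ 0.58024174 -0.0380088  -0.3044185 ] [[-0.1  1.4]
 [ 0.1 -0.3]
 [-0.3 -3.6]
 [ 1.2  2.1]
 [ 0.1 -1.7]
 [-1.7  1.5]
 [ 0.4  0.8]
 [ 0.4 -0.2]]
catch local [-0.09892064  0.00046135]
[0.20908349 0.4814015  0.23101587]
0.141 [0.52805674 0.12618232 0.072     ] shift cm [-43.41166574 -19.86068581  15.90870629]
0.082 [0.51037217 0.06989506 0.072     ] shift cm [-44.03251301 -25.72792851  15.91214011]
0.05 [0.50078054 0.03936638 0.072     ] shift cm [-44.36924373 -28.91016184  15.91400252]
0 [ 0.48579362 -0.00833469  0.072     ] shift cm [-44.89538549 -33.88240141  15.91691254]
-0.141 [ 0.4435305  -0.14285171  0.072     ] shift cm [-46.37910524 -47.90411701  15.9251188 ]
1.160954365066096
```

play_rows(
  rows=[
    [[-5.4, -2.6, 0, -0.02, 1], [-10.8, -5.2, 0, -0.04, 1], [-16.2, -7.8, 0, -0.06, 1], [-21.6, -10.4, 0, -0.08, 1], [-27, -13, 0, -0.105, 1], [-32.4, -15.6, 0, -0.105, 1], [-37.8, -18.2, 0, -0.105, 1], [-43.1, -20.7, 3, -0.105, 1]],
  ],
)

```text
t: 1.2
eef_pos: [0.5222, 0.1204, 0.2038]
orientation: [[-0.954, 0.301, 0.003], [0.301, 0.954, 0.0], [-0.003, 0.001, -1.0]]
ft_force: [0.4, 1.3, 0.4]
gripper_width: -0.003
grasp_force: 0.0
```

```bash
cat >> h.py <<'E'
p=np.array([ 0.58024174,-0.0380088,-0.3044185])
R=np.array([[np.cos(p[2]),-np.sin(p[2])],[np.sin(p[2]),np.cos(p[2])]])
def loc(w): return (np.asarray(w)[...,:2]-p[:2])@R
E
python3 - <<'E'
from h import *
s=sense();T=s["orientation"];print(s["t"],s["eef_pos"],loc(s["eef_pos"]),s["ft_force"],s["gripper_width"],np.arctan2(T[1,1],T[0,1]))
c=capture("wrist");cv2.imwrite("pics/w0.png",c["color"][:,:,::-1])
E
```

```text
1.2 [0.52224245 0.12038045 0.20378032] [-0.10280792  0.13372212] [0.42181302 1.31503774 0.40178892] -0.0026858208863960805 1.2654753220853616
```

View pics/w0.png

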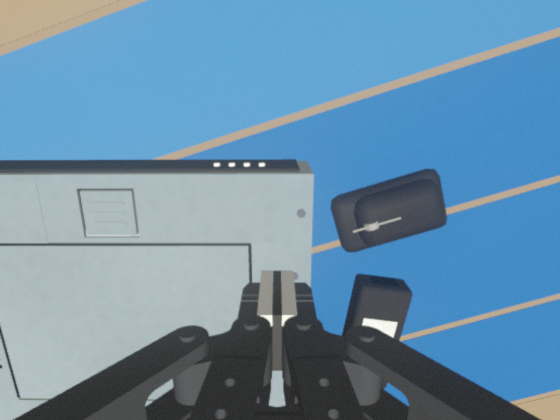

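The wrist view shows the catch at about (79–138, 189–237), the screw head at (301,213), the door's front-left corner at (249,244) and a seam line at x≈41. The fingers are aligned with the recorder.

Run:
```python
from h import *
c=capture("wrist")
print(np.round(1e3*loc(ray(c,[(79,189),(135,189),(138,237),(83,237),(301,213),(249,244),(312,174),(41,214)],.072)),1))
o=-c["R"].T@c["t"]; print(o,loc(o))
```

```text
[[-115.9  -16.5]
 [-115.6   25.8]
 [ -77.3   23.6]
 [ -77.5  -19.8]
 [ -96.4  150.4]
 [ -71.2  110.1]
 [-126.4  158. ]
 [ -96.4  -49.3]]
[0.45141545 0.14142911 0.34058753] [-0.17668749  0.13257341]
```

play_rows(
  rows=[
    [[0, 0, 4, 0, 1], [0, 0, 8, 0, 1], [0, 0, 11, 0, 1], [0, 0, 12.3, 0, 1], [0, 0, 12.8, 0, 1], [0, 0, 12.8, 0, 1]],
  ],
)

```text
t: 2.05
eef_pos: [0.5204, 0.1223, 0.0754]
orientation: [[-0.954, 0.3, 0.001], [0.3, 0.954, 0.0], [-0.001, 0.0, -1.0]]
ft_force: [0.6, -1.0, -0.4]
gripper_width: -0.002
grasp_force: 0.0
```

play_rows(
  rows=[
    [[0, 0, 0.1, 0, 1], [0, 0, 0.1, 0, 1], [0, 0, 0.2, 0, 1], [0, 0, 0.2, 0, 1]],
  ],
)

```text
t: 2.55
eef_pos: [0.52, 0.1222, 0.0728]
orientation: [[-0.954, 0.3, -0.0], [0.3, 0.954, 0.0], [0.0, -0.0, -1.0]]
ft_force: [-0.1, 0.4, 0.2]
gripper_width: 0.002
grasp_force: 0.0
```

play_rows(
  rows=[
    [[-0.3, 0, 0.05, 0, 1], [-0.3, 0, 0.1, 0, 1], [-0.3, 0, 0.1, 0, 1]],
  ],
)

```text
t: 2.92
eef_pos: [0.5234, 0.1212, 0.072]
orientation: [[-0.954, 0.3, 0.001], [0.3, 0.954, -0.0], [-0.001, 0.0, -1.0]]
ft_force: [1.0, -1.2, 3.2]
gripper_width: -0.003
grasp_force: 1.7
```

play_rows(
  rows=[
    [[0, 0, 0.05, 0, 1], [0, 0, 0.05, 0, 1], [0, 0, 0.05, 0, 1]],
  ],
)

```text
t: 3.3
eef_pos: [0.5234, 0.1212, 0.072]
orientation: [[-0.954, 0.3, 0.001], [0.3, 0.954, -0.0], [-0.001, 0.0, -1.0]]
ft_force: [-1.7, -1.8, 11.5]
gripper_width: 0.001
grasp_force: 5.8
```

play_rows(
  rows=[
    [[0, 0, -0.03, 0, 1], [0, -0.6, -0.04, 0, 1], [0, -1.4, -0.04, 0, 1], [0, -2.2, -0.04, 0, 1], [0, -3, -0.04, 0, 1], [0, -3.8, -0.04, 0, 1], [0, -4.4, -0.04, 0, 1], [0, -4.4, -0.04, 0, 1]],
  ],
)

```text
t: 4.3
eef_pos: [0.5099, 0.0789, 0.072]
orientation: [[-0.954, 0.3, 0.001], [0.3, 0.954, 0.0], [-0.001, 0.0, -1.0]]
ft_force: [-0.3, -1.1, 7.3]
gripper_width: 0.003
grasp_force: 3.5
```

play_rows(
  rows=[
    [[0, -0.8, -0.01, 0, 1], [0, -1.6, -0.01, 0, 1], [0, -2.4, -0.01, 0, 1], [0, -3.2, -0.01, 0, 1], [0, -4, -0.01, 0, 1], [0, -4.6, -0.01, 0, 1], [0, -4.6, -0.01, 0, 1]],
  ],
)

```text
t: 5.18
eef_pos: [0.4959, 0.0349, 0.072]
orientation: [[-0.954, 0.301, 0.0], [0.301, 0.954, -0.0], [-0.0, 0.0, -1.0]]
ft_force: [0.4, -0.9, 5.8]
gripper_width: 0.0
grasp_force: 3.3
```

play_rows(
  rows=[
    [[0, -0.8, 0, 0, 1], [0, -1.6, 0, 0, 1], [0, -2.4, 0, 0, 1], [0, -3.2, 0, 0, 1], [0, -4, 0, 0, 1], [0, -4.2, 0, 0, 1], [0, -4.2, 0, 0, 1]],
  ],
)

```text
t: 6.05
eef_pos: [0.4832, -0.0048, 0.0717]
orientation: [[-0.954, 0.3, -0.0], [0.3, 0.954, 0.0], [0.0, -0.0, -1.0]]
ft_force: [-0.0, 0.3, 1.3]
gripper_width: -0.001
grasp_force: 0.0
```

Run:
```python
from h import *
s=sense();print(s["t"],s["eef_pos"],loc(s["eef_pos"]),s["ft_force"])
c=capture("wrist");cv2.imwrite("pics/w1.png",c["color"][:,:,::-1])
```

```text
6.05 [ 0.48320966 -0.00475998  0.07174549] [-0.10253664  0.00263584] [-0.00296585  0.33930145  1.34230326]
```

View pics/w1.png

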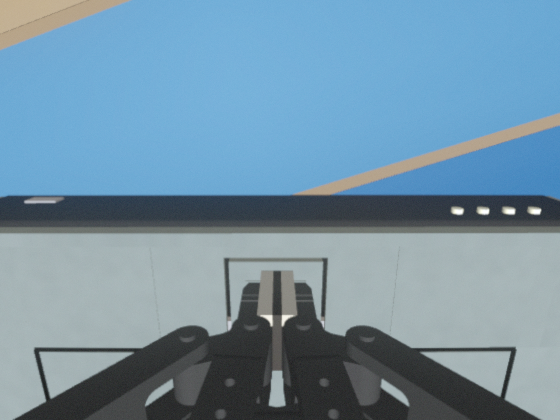

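The finger is centred on the catch (cut-out at x 225–328, finger at 277). Next I press it in, then let go.

play_rows(
  rows=[
    [[0, 0, 0.15, 0, 1], [0, 0, 0.3, 0, 1], [0, 0, 0.45, 0, 1], [0, 0, 0.55, 0, 1], [0, 0, 0.55, 0, 1]],
  ],
)

```text
t: 6.72
eef_pos: [0.4835, -0.0046, 0.0663]
orientation: [[-0.954, 0.3, 0.0], [0.3, 0.954, 0.0], [-0.0, 0.0, -1.0]]
ft_force: [-0.1, -0.2, 7.7]
gripper_width: -0.0
grasp_force: 4.0
```

play_rows(
  rows=[
    [[0, 0, 0, 0, 1], [0.2, 0, -0.8, 0, 1], [0.8, 0, -1.6, 0, 1], [2, 0, -2.5, 0, 1], [4, 0, -4, 0, 1], [6, 0, -6, 0, 1], [8, 0, -8, 0, 1], [8, 0, -8, 0, 1]],
  ],
)

```text
t: 7.72
eef_pos: [0.4062, 0.0197, 0.1476]
orientation: [[-0.954, 0.3, 0.002], [0.3, 0.954, -0.0], [-0.002, 0.0, -1.0]]
ft_force: [-0.2, -0.3, -0.5]
gripper_width: -0.001
grasp_force: 0.0
```

play_rows(
  rows=[
    [[0, 0, -2, 0, 1], [0, 0, -4, 0, 1], [0, 0, -4, 0, 1], [0, 0, -4, 0, 1], [0, 0, -4, 0, 1], [0, 0, -4, 0, 1], [0, 0, -4, 0, 1], [0, 0, -4, 0, 1]],
  ],
)

```text
t: 8.72
eef_pos: [0.407, 0.0194, 0.1862]
orientation: [[-0.954, 0.3, -0.0], [0.3, 0.954, -0.0], [0.0, -0.0, -1.0]]
ft_force: [-1.0, 0.3, 0.0]
gripper_width: 0.001
grasp_force: 0.0
```

play_rows(
  rows=[
    [[0, 0, 0, 0, 1], [0, 0, 0, 0, 1], [0, 0, 0, 0, 1], [0, 0, 0, 0, 1], [0, 0, 0, 0, 1], [0, 0, 0, 0, 1], [0, 0, 0, 0, 1], [0, 0, 0, 0, 1]],
  ],
)

```text
t: 9.72
eef_pos: [0.407, 0.0194, 0.1863]
orientation: [[-0.954, 0.3, 0.0], [0.3, 0.954, -0.0], [-0.0, -0.0, -1.0]]
ft_force: [0.3, -0.1, -0.7]
gripper_width: 0.003
grasp_force: 0.0
```

Run:
```python
from h import *
c=capture("scene");cv2.imwrite("pics/s2.png",c["color"][:,:,::-1]);print(sense()["t"],sense()["ft_force"])
```

```text
9.775 [-0.30191896  0.70179061 -0.51222136]
```

View pics/s2.png

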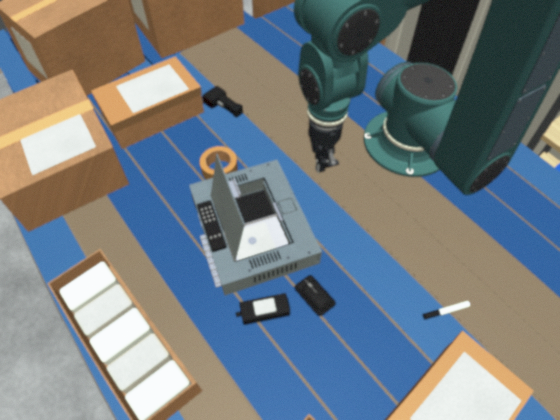

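The door stands open at about (228,215). The drive is in the left bay at (262,237), the loose things are where they were, and the arm is clear.

```bash
python3 -c "
from bench import *
print(close_job())"
```

```text
the job is handed in; nothing more can be done
None
```

The drive door is open: I felt along the strip from its left end to the catch, pressed it in and let go, and the last picture shows the drive still in the left bay, the right bay apparently empty and nothing else disturbed; the job is handed in, but no verdict came back.

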